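# Brush used needle sheaths off the vial-clamp bed

## Robot

A 6-joint arm with a two-finger parallel gripper is mounted at the origin on a cart in front of the work surface, level with it; the furniture and walls round the work are solid. World frame = base frame: x ahead of the robot, y to its left, z up, the work surface at z = 0. Lengths are in mm, angles in degrees, forces in N, time in s.
With the tool pointing down it reaches from about 325 to 900 mm from the base axis. Payload 3.5 kg.
Tool frame: the origin (TCP) lies on the centre line of the jaws, within the pads' length; the fingertips stand env.nose_length ahead of it and the grasp point (between the pads) lies 8 mm behind it (env.nose_length is the distance from the TCP to the fingertips, in mm); x points along the fingers, y is the direction in which the jaws open and shut, and the axes are right-handed (so a half turn about x gives the same grasp; the last joint's range is limited). The gripper opens to 85 mm and grips with 20 to 120 N. Pads are 22 mm wide; open, the fingers measure 114 mm over their backs; the gripper's body (76 mm by 85 mm) begins 54 mm behind the grasp point. The pads swing forward as they close: fully open they stand 13 mm farther back than shut.
Start: joints at [-69.351, 15.837, -1.513, 72.651, 0, 84.076], TCP at [279.582, -558.977, 242.313] pointing down, gripper open.
Joint ranges: [-178.77, 178.77], [-48.84, 107.48], [-61.69, 71.31], [-111.58, 123.2], [-90, 87.43], [-180, 180]. Speed limits (degrees/s): [147.25, 147.25, 180, 180, 180, 180].

## Interface

Orientations are given as [roll, pitch, yaw] about the fixed x, y, z axes, in that order (R = Rz(yaw) Ry(pitch) Rx(roll)).
In Python, from workcell import env, eyes, hand_in gives the robot as it stands.
- The arm moves only by the tool move_arm, never from a script. Its argument "series" is a list that holds one entry, the list of rows, each a list of 7 numbers: the turn, a rotation vector about the tool's x, y, z in degrees, then the shift along the tool's x, y, z in m, then the finger opening in m, from 0 to 0.0854. In form: [[[ax, ay, az, dx, dy, dz, jaw], ...]]. A call has 1 to 12 rows; each row is the pose to reach, as a shift and turn from the pose commanded when the call began, along the tool's axes at that moment; what a row does not reach only later rows make up. A row lasts 1/12 s, in which the tool goes at most 41.7 mm and 7.16 degrees, less where a joint would pass 70% of its speed; a pose out of reach is approached as far as the arm can. A call with a gripper value outside its range is refused whole. The fingers move at their own pace and stop on an object; "newtons" is the grip in N (left out, the last holds). Time passes only in rows, so rows that repeat a pose let the fingers close. It gives the time, the measured TCP pose, the force and the opening at its end, in the units of the state.
- env.get_state(): the state, without advancing time (a new reading comes with each control period).
- eyes.grab_frame(name): name is "scene" or "side" or "wrist"; returns the picture (384x512x3 uint8, red, green, blue); there is no depth.
- eyes.camera_params(name): a dict with "camera_matrix" (3x3 intrinsics, pixels), "rvec" (rotation vector, rad) and "tvec" (3), from world to camera coordinates, as OpenCV has them. Camera axes: x right, y down, z forward; pixel columns grow to the right and rows downward; lengths in mm; the calibration is good to about 2 mm. A picture is of the moment at which its call begins: read the wrist's pose just before it. camera_params takes no time and is no camera call; for the wrist camera it gives the pose at the moment of the call.
- hand_in(): hands the job in, once; it reports no verdict.
Trained networks look in the newest picture that a camera, given by its name, has taken for a name from the list of things; names that differ only in an ending like _2 or _b are one class to them, and where a whole thing is asked for, a point or a joint stands for the part that bears it (a point fixed in the world has none). Each returns a list of dicts, best first, with "confidence" (0 to 1); they miss things now and then, are a little off and sometimes report something else, mostly with a low value. They report only what shows in the picture. A call takes as long as a camera call. They do not tell look-alikes from the thing itself.
- eyes.recognise(label, camera): "box" ([left, top, right, bottom] in pixels, round what is visible of it).
- eyes.outline_of(label, camera): "region" (384x512 bool, what is visible of it) and "box" ([left, top, right, bottom] in pixels, round what is visible of it).
The state is a dict: "clock": time; "qpos": joint angles; "qvel": joint speeds; "effort": joint torques, N m; "ee_pos": TCP position; "orientation": TCP orientation; "contact_force": force on the tool from outside, world axes, zero at the start; "moment": the same for the moment, N m; "grip_width": opening from 0.0 (shut) to 1.0 (fully open).
Only numpy, scipy, OpenCV 4.12 (cv2) and the standard library are available. Lean on these libraries where they do the work, as an engineer would, in place of code of your own. Each camera call takes 0.05 s, during which the arm holds its last target. There are 200 camera calls.

## Task

Two used pink needle sheaths lie on the steel bed of the vial-clamp station. Take the blue-handled bench brush by its handle and sweep both sheaths along the bed into the white catch tray at its end, without touching them with the gripper. Then stand the brush upright on its bristles on the worktop, outside the station, and let go.

Things in the scene. Friction and masses are not known exactly. Their poses are not given: they have to be found in the camera images.
- brush_grip (a point): Centre of the upright blue handle (32 mm along x, 24 along y: grasp across y) of a loose bench brush, about 150 g, standing on its bristles; 115 mm above the bristle tips. Below it a wooden head with stiff black bristles (rigid), 100 mm along x, 28 along y, 0 to 55 mm above the tips; handle from 55 to 145 mm. x = brush width, y = thickness (sweeping direction), z up.
- station: Fixed station; origin on the worktop, mm, z up. Steel bed: top z 36, y -125 to 85, side rails along y (inner faces x -62, 62; tops z 50). Its open +y end drops into a white tray: inside x -65 to 65, y 87 to 175, floor z 5, walls to z 52. Fixed vial jaws beyond the -y end: y -173 to -127, x -35 to 56, up to z 58.
- cap_a: Loose used needle sheath, pink plastic, 40 mm long along its y, 12 x 12 mm across, 12 g, lying on the bed, does not roll. Origin at the centre of its underside; z up at the start.
- cap_b: The other such pink needle sheath, same size and origin, lying on the bed nearer to the tray.
There are look-alikes about, which are no part of the job. There is more than one size of the part that bears brush_grip; the job needs the smallest.

How it is judged (in metres and radians):
On the way, in this order (a step that is already met when the one before it is completed fails the run):
1. the gripper holds the brush with its bristles down over the bed (tips less than 25 mm above it) (contact force between the fingers and brush above 1 N and x of brush_grip in the frame of station between -0.06 and 0.06 m and y of brush_grip in the frame of station between -0.14 and 0.13 m and z of brush_grip in the frame of station below 0.176 m), for 0.1 s.
2. both sheaths lie in the catch tray while the gripper still holds the brush (contact force between the fingers and brush above 1 N and x of cap_a in the frame of station between -0.066 and 0.066 m and y of cap_a in the frame of station between 0.085 and 0.177 m and z of each of cap_a, cap_b in the frame of station below 0.036 m and x of cap_b in the frame of station between -0.066 and 0.066 m and y of cap_b in the frame of station between 0.085 and 0.177 m), for 0.1 s.
At the end, for the whole second after the job is handed in: Both sheaths are at rest inside the catch tray, below the level of the bed; the brush stands on its bristles on the worktop, upright within 10 degrees (grip point 100 to 125 mm above the worktop), outside the tray and released (x of cap_a in the frame of station between -0.066 and 0.066 m and y of cap_a in the frame of station between 0.085 and 0.177 m and z of each of cap_a, cap_b in the frame of station below 0.036 m and x of cap_b in the frame of station between -0.066 and 0.066 m and y of cap_b in the frame of station between 0.085 and 0.177 m and height (world z) of brush_grip between 0.1 and 0.125 m and angle between brush_grip's own z axis and vertical below 0.18 rad and not (x of brush_grip in the frame of station between -0.066 and 0.066 m and y of brush_grip in the frame of station between 0.08 and 0.18 m) and linear speed of each of brush, cap_a, cap_b below 0.02 m/s); the robot touches nothing.
It fails at once if the gripper's fingers touch a needle sheath (contact force between the fingers and cap_a above 0.5 N or contact force between the fingers and cap_b above 0.5 N).
It also fails if it takes over 48 s, if anything falls off the work surface, if the arm or the gripper's body presses on something with over 40 N, if the wrist force passes 120 N, or if a joint passes its speed limit or range.

## Working session

There is one attempt and no reset: what is moved stays moved. The work goes in short steps, Python scripts to look and compute and a tool call to move; the robot and the scene stay as the last step left them, time stands still between calls to the robot, and variables do not carry over. Pictures are saved under pics/ and viewed, about 8 in all and at most 12, crops included, and the job is handed in when it is done.

Besides the shell and the picture viewer there is one more tool, called after "Request:" in YAML: its name, and indented under it one key for each argument. move_arm: Moves the arm, as the interface text tells. Its arguments: {"type":"object","properties":{"series":{"type":"array"},"newtons":{"type":"number"}},"required":["series"]}

```bash
mkdir -p pics; ls
cat > h.py <<'E'
import numpy as np, cv2
from workcell import env, eyes, hand_in
def cam(n):
    p=eyes.camera_params(n); return np.array(p["camera_matrix"],float),np.array(p["rvec"],float).ravel(),np.array(p["tvec"],float).ravel()
def ray(n,uv,c=None):
    K,r,t=c or cam(n); R=cv2.Rodrigues(r)[0]; d=R.T@np.linalg.inv(K)@np.array([uv[0],uv[1],1.]); return -R.T@t,d/np.linalg.norm(d)
def onz(n,uv,z,c=None):
    o,d=ray(n,uv,c); return o+d*(z-o[2])/d[2]
def proj(n,P,c=None):
    K,r,t=c or cam(n); return cv2.projectPoints(np.array(P,float).reshape(-1,1,3),r,t,K,None)[0].reshape(-1,2)
def save(n,f):
    im=eyes.grab_frame(n); cv2.imwrite("pics/"+f,im[:,:,::-1]); return im
E
python3 - <<'E'
from h import *
print(env.get_state(), env.nose_length)
a=save("scene","a1.png"); 
for l in ["brush_grip","station","cap_a"]:
    for d in eyes.recognise(l,"scene"): print("scene",l,np.round(d["box"]),round(d["confidence"],2))
b=save("side","b1.png")
for l in ["brush_grip","station","cap_a"]:
    for d in eyes.recognise(l,"side"): print("side",l,np.round(d["box"]),round(d["confidence"],2))
cv2.imwrite("pics/ab.png",cv2.resize(np.vstack([a,b]),None,fx=.78,fy=.78)[:,:,::-1])
for n in("scene","side"): print(n,ray(n,(256,192)))
E
```

```text
pics
{'clock': 0.0, 'qpos': array([-6.93511126e+01,  1.58804435e+01, -1.59941159e+00,  7.26519895e+01,
        9.11697651e-04,  8.40752662e+01]), 'qvel': array([-0.0381044 ,  0.04161386, -0.01345782, -0.00793857, -0.05335899,
       -0.09781583]), 'effort': array([ 9.79913129e-04, -4.45506942e+01,  2.95201492e+01,  1.62866543e-02,
       -1.53925098e-04,  2.44253769e-06]), 'ee_pos': array([ 279.30894602, -558.2500026 ,  241.12311444]), 'orientation': array([-96.32092364,  89.86815221, 110.25269656]), 'contact_force': array([-0.24784122, -0.70985571,  0.4385927 ]), 'moment': array([-0.02519861,  0.01981431,  0.00938147]), 'grip_width': 0.9988262845908512} 11.0
scene brush_grip [176. 230. 210. 274.] 0.85
scene brush_grip [227. 215. 271. 290.] 0.79
scene brush_grip [150. 249. 211. 331.] 0.59
scene station [205. 156. 290. 234.] 0.75
side brush_grip [221. 254. 257. 299.] 0.98
side brush_grip [260. 278. 287. 371.] 0.81
side brush_grip [265. 210. 321. 278.] 0.79
side station [202. 152. 252. 242.] 0.64
scene (array([-224.52519423,  995.14680387, 1043.62251284]), array([ 0.46468806, -0.62900232, -0.62323438]))
side (array([ 450.58016357, 1000.21306417,  951.54326799]), array([ 0.00193806, -0.74313692, -0.66913657]))
```

View pics/a1.png

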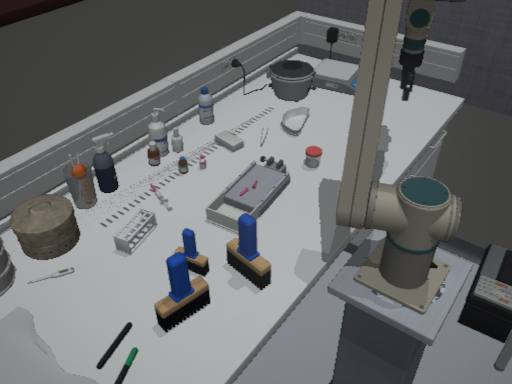

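View pics/b1.png

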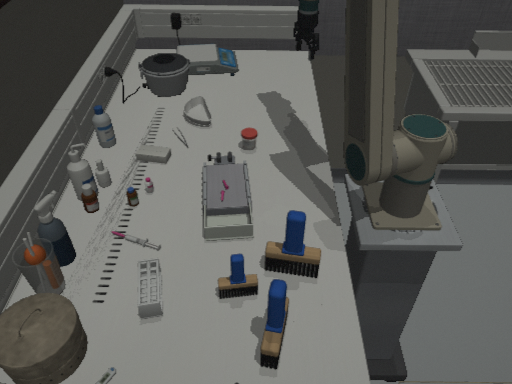

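The side view shows three blue-handled brushes. The candidates for brush_grip are:
- small: scene (192,250), side (238,275)
- medium: scene (248,245), side (293,240)
- large: scene (178,290), side (275,320)

The smallest is the first. The station is at side (227,195), with its tray towards the camera (+y) and the jaws at the far end. The pink sheaths are at side (225,185) and (222,196). Next I'll check a close crop.

Run:
```python
from h import *
a=cv2.imread("pics/a1.png");b=cv2.imread("pics/b1.png")
def crop(im,x,y,w,h,W=400,H=300): return cv2.resize(im[y:y+h,x:x+w],(W,H),interpolation=cv2.INTER_CUBIC)
out=np.vstack([np.hstack([crop(a,200,150,100,75),crop(a,160,220,80,60)]),np.hstack([crop(b,170,150,120,90),crop(b,200,245,80,60)])])
cv2.imwrite("pics/c1.png",out)
for n,box in(("scene",(176,230,210,274)),("side",(221,254,257,299))):
    K=cam(n)[0]; print(n,K[0,0]); 
# rough positions
print(onz("side",(238,292),5),onz("scene",(192,265),5))
print(onz("side",(238,255),145),onz("scene",(190,231),145))
```

```text
scene 485.91417815209275
side 436.1417658114187
[496.1284736  336.05075853   5.        ] [499.4183905  328.71848417   5.        ]
[493.61190282 329.38391182 145.        ] [489.9034989  329.24175774 145.        ]
```

View pics/c1.png

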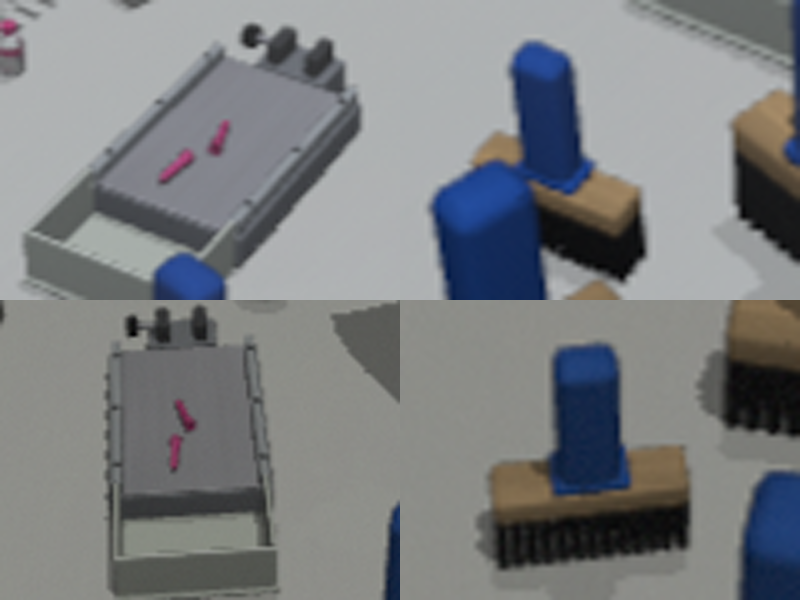

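```bash
cat > fit.py <<'E'
from h import *
from scipy.optimize import least_squares
def T(p,P):
    P=np.array(P,float); c,s=np.cos(p[2]),np.sin(p[2]); return np.c_[p[0]+c*P[:,0]-s*P[:,1],p[1]+s*P[:,0]+c*P[:,1],P[:,2]]
def fit(obs,p0):
    def f(p): return np.concatenate([(proj(n,T(p,[q[0] for q in o]),C[n])-[q[1] for q in o]).ravel() for n,o in obs.items()])
    r=least_squares(f,p0,loss="soft_l1",x_scale=[10,10,.1]); return r.x,f(r.x)
C={n:cam(n) for n in("scene","side")}
E
python3 - <<'E'
from fit import *
S={"side":[((62,85,36),(206.6,207.6)),((-62,85,36),(247.4,206.1)),((-62,-125,36),(242.9,163.5)),((62,-125,36),(206.6,164.1))],
"scene":[((62,85,36),(225.5,196.75)),((-62,-125,36),(284.5,172.5)),((62,-125,36),(255.5,165.5))]}
ps,r=fit(S,[510,100,0]); print("station",ps[:2],np.degrees(ps[2])); print(np.round(r.reshape(-1,2),1).tolist())
B={"side":[((50,14,0),(220,298.6)),((-50,14,0),(257.6,294.6)),((-50,-14,55),(257,274.5)),((16,12,145),(231.5,256)),((-16,12,145),(243,255.8))],
"scene":[((-50,14,0),(160+(627-400)/5*1.0,220+278/5)),((-50,14,55),(160+(622-400)/5,220+232/5)),((-50,-14,55),(160+(640-400)/5,220+187/5)),((50,-14,55),(160+97/5,220+132/5))]}
pb,r=fit(B,[495,330,0.1]); print("brush",pb[:2],np.degrees(pb[2])); print(np.round(r.reshape(-1,2),1).tolist())
for nm,us,uc in(("A",(225.5,184.5),(254.75,184.25)),("B",(222.8,195.6),(244,191.75))):
    for n,u in(("side",us),("scene",uc)):
        P=onz(n,u,42,C[n]); d=P[:2]-ps[:2]; c,s=np.cos(ps[2]),np.sin(ps[2]); print(nm,n,P,"st",c*d[0]+s*d[1],-s*d[0]+c*d[1])
# overlay
for n,f in(("scene","a1.png"),("side","b1.png")):
    im=cv2.resize(cv2.imread("pics/"+f),None,fx=4,fy=4,interpolation=cv2.INTER_CUBIC)
    def loop(p,L,col): cv2.polylines(im,[np.int32(4*proj(n,T(p,L),C[n])+2)],True,col,1)
    loop(ps,[(62,85,36),(-62,85,36),(-62,-125,36),(62,-125,36)],(0,255,255))
    loop(ps,[(65,87,52),(-65,87,52),(-65,175,52),(65,175,52)],(0,255,0))
    loop(pb,[(50,14,0),(-50,14,0),(-50,-14,0),(50,-14,0)],(0,255,255));loop(pb,[(50,14,55),(-50,14,55),(-50,-14,55),(50,-14,55)],(0,255,0));loop(pb,[(16,12,145),(-16,12,145),(-16,-12,145),(16,-12,145)],(0,0,255))
    x,y=(160,150) if n=="scene" else (170,150)
    globals()[n]=im[4*y:4*y+600,4*x:4*x+ (540 if n=="scene" else 400)]
cv2.imwrite("pics/d1.png",cv2.resize(np.hstack([scene,side]),(800,510)))
E
```

```text
station [547.86170109 -32.22185423] 5.990999625300148
[[0.2, 0.6], [0.5, -0.4], [-0.1, -0.6], [-0.6, 0.7], [-2.0, -0.6], [1.9, 1.9], [0.1, -1.3]]
brush [494.85823185 331.32204245] 8.057412762332095
[[-0.3, -0.4], [0.8, -0.5], [0.1, -2.2], [-0.3, 4.2], [1.7, 3.1], [-0.8, 1.3], [-1.2, -2.9], [0.7, -0.5], [-0.0, -1.4]]
A side [550.34011444 -43.72019648  42.        ] st 1.2647693134455265 -11.694219336401005
A scene [550.52416689 -47.1117918   42.        ] st 1.0938281351105403 -15.086500753159616
B side [555.45366761   8.5447426   42.        ] st 11.805402373701746 39.75155150778807
B scene [555.24599542   6.49788205  42.        ] st 11.385229017477753 37.73754549718526
```

View pics/d1.png

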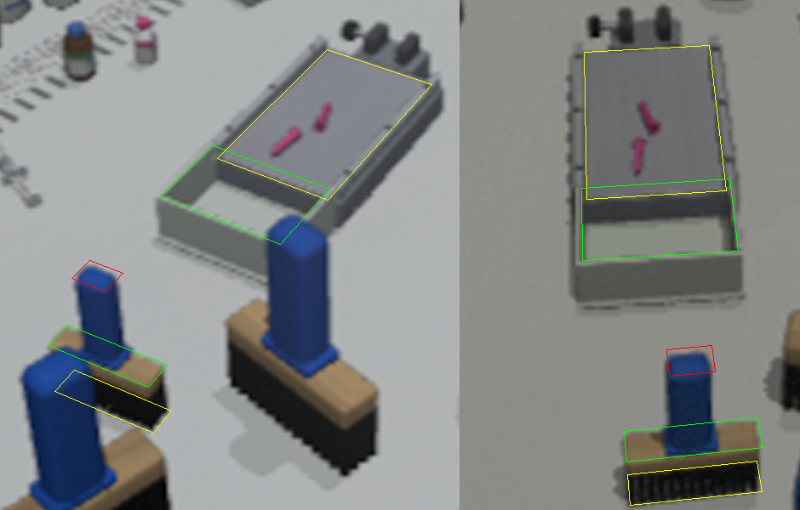

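The overlay fits the station and the small brush to within a few millimetres. The brush sits slightly off the model in height, so I'll confirm it with the wrist camera. Next I'll work out the moves.

```bash
cat >> h.py <<'E'
from scipy.spatial.transform import Rotation as Ro
def goal(x,y,z,yaw):
    """TCP target, tool x down, tool y along +-(world dir yaw+90deg); prints the row in tool axes (deg, m)"""
    s=env.get_state(); R=Ro.from_euler("xyz",s["orientation"],degrees=True); p=np.array(s["ee_pos"])
    best=None
    for k in(0,180):
        t=np.radians(yaw+90+k); X=np.array([0,0,-1.]); Y=np.array([np.cos(t),np.sin(t),0]); G=Ro.from_matrix(np.c_[X,Y,np.cross(X,Y)])
        v=(R.inv()*G).as_rotvec(degrees=True)
        if best is None or np.linalg.norm(v)<np.linalg.norm(best): best=v
        print("turn opt",np.round(v,2))
    print("row",np.round(best,2),np.round(R.inv().apply(np.array([x,y,z])-p)/1000,4),"j",np.round(s["qpos"],1))
E
python3 - <<'E'
from h import *
s=env.get_state(); print(Ro.from_euler("xyz",s["orientation"],degrees=True).as_matrix().round(3))
print("wrist cam",ray("wrist",(256,192)),cam("wrist")[0][0,0])
goal(495,331,360,6)
goal(495,331,360,0)
for n,u in(("side",(293,270)),("side",(275,355)),("side",(293,212)),("side",(278,281))): print(u,onz(n,u,0))
E
```

```text
[[-0.     0.447 -0.894]
 [ 0.    -0.894 -0.447]
 [-1.    -0.    -0.   ]]
wrist cam (array([ 344.20065269, -526.15697867,  372.96684125]), array([-0.26114273, -0.13568991, -0.95571582])) 325.92910293153756
turn opt [-1.5942e+02 -3.0000e-02  0.0000e+00]
turn opt [2.058e+01 0.000e+00 2.000e-02]
row [2.058e+01 0.000e+00 2.000e-02] [-0.1176 -0.6995 -0.5908] j [-69.3  15.8  -1.5  72.7  -0.   84.1]
turn opt [-1.5342e+02 -3.0000e-02  0.0000e+00]
turn opt [2.658e+01 0.000e+00 2.000e-02]
row [2.658e+01 0.000e+00 2.000e-02] [-0.1176 -0.6995 -0.5908] j [-69.3  15.8  -1.5  72.7  -0.   84.1]
(293, 270) [349.51449782 259.09264211   0.        ]
(275, 355) [404.12852185 504.37993514   0.        ]
(293, 212) [ 3.37510797e+02  3.41896733e+01 -1.13686838e-13]
(278, 281) [391.41338564 296.20910444   0.        ]
```

Request:
move_arm:
  series:
    - [[-30,0,0,-0.08,-0.1,-0.08,0.085],[-80,0,0,-0.118,-0.35,-0.3,0.085],[-80,0,0,-0.118,-0.35,-0.3,0.085],[-80,0,0,-0.118,-0.35,-0.3,0.085],[-80,0,0,-0.118,-0.35,-0.3,0.085],[-80,0,0,-0.118,-0.35,-0.3,0.085],[-80,0,0,-0.118,-0.35,-0.3,0.085],[-80,0,0,-0.118,-0.35,-0.3,0.085],[-80,0,0,-0.118,-0.35,-0.3,0.085],[-80,0,0,-0.118,-0.35,-0.3,0.085],[-80,0,0,-0.118,-0.35,-0.3,0.085],[-80,0,0,-0.118,-0.35,-0.3,0.085]]

```text
clock: 1.4
ee_pos: [391.7, -108.4, 362.0]
orientation: [81.5, 89.8, 8.5]
contact_force: [-0.1, -0.6, 0.2]
grip_width: 0.995
```

Run:
```python
from h import *
goal(495,331,330,7); print(env.get_state()["ee_pos"])
```

```text
turn opt [-79.99   0.13  -0.11]
turn opt [100.01  -0.12  -0.14]
row [-79.99   0.13  -0.11] [ 0.0325  0.2272 -0.3899] j [-24.7  -9.4 -14.1  85.1   0.1  48.3]
[ 391.6816127  -108.35925985  362.00866878]
```

Request:
move_arm:
  series:
    - [[-80,0,0,0.032,0.227,-0.39,0.085],[-80,0,0,0.032,0.227,-0.39,0.085],[-80,0,0,0.032,0.227,-0.39,0.085],[-80,0,0,0.032,0.227,-0.39,0.085],[-80,0,0,0.032,0.227,-0.39,0.085],[-80,0,0,0.032,0.227,-0.39,0.085],[-80,0,0,0.032,0.227,-0.39,0.085],[-80,0,0,0.032,0.227,-0.39,0.085],[-80,0,0,0.032,0.227,-0.39,0.085],[-80,0,0,0.032,0.227,-0.39,0.085],[-80,0,0,0.032,0.227,-0.39,0.085],[-80,0,0,0.032,0.227,-0.39,0.085]]

```text
clock: 2.4
ee_pos: [498.5, 332.2, 326.5]
orientation: [94.0, 89.9, 101.1]
contact_force: [0.6, 0.3, 0.0]
grip_width: 0.995
```

Run:
```python
from h import *
import math
s=env.get_state(); print(s["ee_pos"],s["orientation"],s["qvel"].round(1))
c=cam("wrist"); im=save("wrist","w1.png")
for d in eyes.recognise("brush_grip","wrist"): print(np.round(d["box"]),round(d["confidence"],2))
p=[494.86,331.3]; t=math.radians(8.06)
def T(L): 
    L=np.array(L,float); return np.c_[p[0]+L[:,0]*math.cos(t)-L[:,1]*math.sin(t),p[1]+L[:,0]*math.sin(t)+L[:,1]*math.cos(t),L[:,2]]
o=cv2.resize(im[:,:,::-1],None,fx=1.5,fy=1.5)
for z,a,b,col in((55,50,14,(0,255,0)),(145,16,12,(0,0,255)),(0,50,14,(0,255,255))):
    cv2.polylines(o,[np.int32(1.5*proj("wrist",T([(a,b,z),(-a,b,z),(-a,-b,z),(a,-b,z)]),c))],True,col,1)
cv2.imwrite("pics/w1o.png",o)
np.savez("w1.npz",K=c[0],r=c[1],t=c[2])
```

```text
[498.45494223 332.22649861 326.51525394] [ 94.04236761  89.87328377 101.14646997] [ -3.3  -3.2  -3.2   3.6  -3.4 -11.1]
[248. 110. 264. 192.] 0.66
[306.  49. 476. 126.] 0.65
[146.   0. 224.  88.] 0.61
```

View pics/w1o.png

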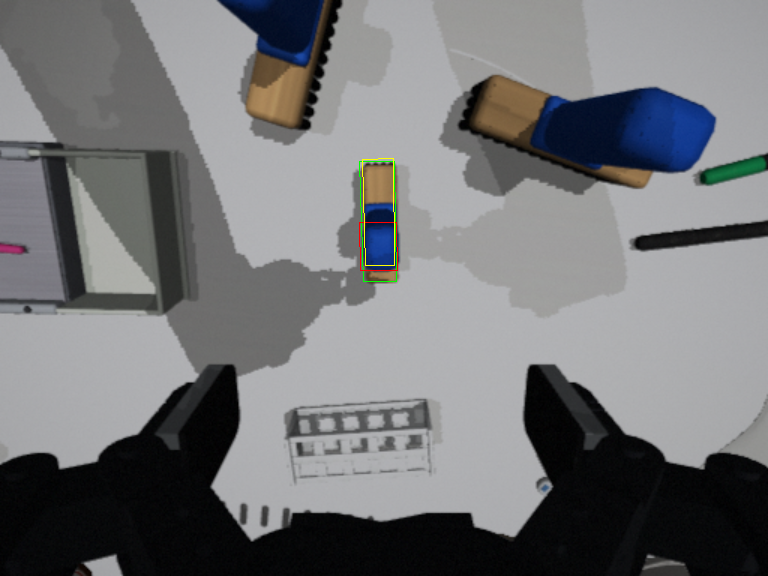

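The wrist view puts the small brush at (379,246) in the enlarged picture, with the model overlay right on it. The other two brushes are clear of the gripper. Next I'll descend and grasp.

Run:
```python
from h import *
goal(495,331.3,230,8)
goal(495,331.3,109,8)
```

```text
turn opt [-1.33 -0.08  0.05]
turn opt [1.7867e+02 8.0000e-02 1.2000e-01]
row [-1.33 -0.08  0.05] [ 0.0975  0.0038 -0.0018] j [27.2 11.1  2.7 81.7 -0.  20.5]
turn opt [-1.33 -0.08  0.05]
turn opt [1.7867e+02 8.0000e-02 1.2000e-01]
row [-1.33 -0.08  0.05] [ 0.2185  0.0039 -0.0017] j [27.2 11.1  2.7 81.7 -0.  20.5]
```

Request:
move_arm:
  series:
    - [[-1.3,0,0,0.03,0.004,-0.002,0.085],[-1.3,0,0,0.07,0.004,-0.002,0.085],[-1.3,0,0,0.1,0.004,-0.002,0.085],[-1.3,0,0,0.13,0.004,-0.002,0.085],[-1.3,0,0,0.16,0.004,-0.002,0.085],[-1.3,0,0,0.19,0.004,-0.002,0.085],[-1.3,0,0,0.21,0.004,-0.002,0.085],[-1.3,0,0,0.2185,0.004,-0.002,0.085],[-1.3,0,0,0.2185,0.004,-0.002,0.085]]

```text
clock: 3.25
ee_pos: [493.5, 328.4, 107.9]
orientation: [-157.4, 89.7, -149.6]
contact_force: [-0.1, -0.1, -0.4]
grip_width: 0.996
```

Run:
```python
from h import *
goal(495,331.3,109,8); print(env.get_state()["ee_pos"])
```

```text
turn opt [-0.26 -0.26  0.11]
turn opt [1.7974e+02 1.7000e-01 4.0000e-01]
row [-0.26 -0.26  0.11] [-0.0011  0.0027  0.0019] j [ 27.4  18.6 -15.   56.7  -0.   19.7]
[493.45097293 328.37929299 107.87982703]
```

Request:
move_arm:
  series:
    - [[0,0,0,-0.001,0.0025,0.001,0.085],[0,0,0,-0.001,0.0025,0.001,0.04],[0,0,0,-0.001,0.0025,0.001,0.03],[0,0,0,-0.001,0.0025,0.001,0.015],[0,0,0,-0.001,0.0025,0.001,0.01],[0,0,0,-0.001,0.0025,0.001,0.01],[0,0,0,-0.001,0.0025,0.001,0.01],[0,0,0,-0.001,0.0025,0.001,0.01]]
  newtons: 60

```text
clock: 3.92
ee_pos: [496.4, 333.2, 111.6]
orientation: [-7.1, 89.9, 0.8]
contact_force: [-0.1, -1.5, 3.9]
grip_width: 0.272
```

Request:
move_arm:
  series:
    - [[0,0,0,-0.03,0,0,0.01],[0,0,0,-0.06,0,0,0.01],[0,0,0,-0.09,0,0,0.01],[0,0,0,-0.12,0,0,0.01],[0,0,0,-0.14,0,0,0.01],[0,0,0,-0.14,0,0,0.01],[0,0,0,-0.14,0,0,0.01]]

```text
clock: 4.5
ee_pos: [496.4, 333.6, 251.7]
orientation: [25.9, 89.9, 33.8]
contact_force: [-0.4, -1.0, -1.4]
grip_width: 0.273
```

Run:
```python
from h import *
s=env.get_state(); print(s["ee_pos"],s["grip_width"],s["contact_force"])
goal(559,-109,252,6)
```

```text
[496.42647623 333.63294608 251.72969362] 0.27319075542771226 [-0.3642252  -0.97818133 -1.44722907]
turn opt [ 1.88  0.13 -0.06]
turn opt [-1.7812e+02  1.0000e-01  2.0000e-01]
row [ 1.88  0.13 -0.06] [-0.0008 -0.447   0.0013] j [27.7 12.8 -4.3 72.8  0.  19.8]
```

Request:
move_arm:
  series:
    - [[0,0,0,0,-0.02,0,0.01],[0,0,0,0,-0.06,0,0.01],[1.9,0,0,0,-0.1,0.001,0.01],[1.9,0,0,0,-0.14,0.001,0.01],[1.9,0,0,0,-0.18,0.001,0.01],[1.9,0,0,0,-0.22,0.001,0.01],[1.9,0,0,0,-0.26,0.001,0.01],[1.9,0,0,0,-0.3,0.001,0.01],[1.9,0,0,0,-0.34,0.001,0.01],[1.9,0,0,0,-0.38,0.001,0.01],[1.9,0,0,0,-0.415,0.001,0.01],[1.9,0,0,0,-0.44,0.001,0.01]]

```text
clock: 5.5
ee_pos: [555.8, -105.2, 247.9]
orientation: [165.2, 89.8, 171.0]
contact_force: [-1.1, 0.4, -1.0]
grip_width: 0.271
```

Request:
move_arm:
  series:
    - [[0,0,0,0,-0.007,0,0.01],[0,0,0,0,-0.007,0,0.01],[0,0,0,0,-0.007,0,0.01]]

```text
clock: 5.75
ee_pos: [556.6, -108.9, 248.8]
orientation: [144.1, 89.8, 150.0]
contact_force: [-0.6, -0.4, -0.9]
grip_width: 0.273
```

Run:
```python
from h import *
import math
s=env.get_state(); print(s["ee_pos"],s["orientation"])
c=cam("wrist"); im=save("wrist","w2.png")
for l in("cap_a","station"):
    for d in eyes.recognise(l,"wrist"): print(l,np.round(d["box"]),round(d["confidence"],2))
p=[547.9,-32.2]; t=math.radians(6)
def T(L): 
    L=np.array(L,float); return np.c_[p[0]+L[:,0]*math.cos(t)-L[:,1]*math.sin(t),p[1]+L[:,0]*math.sin(t)+L[:,1]*math.cos(t),L[:,2]]
o=cv2.resize(im[:,:,::-1],None,fx=1.5,fy=1.5)
for z,x0,x1,y0,y1,col in((36,-62,62,-125,85,(0,255,0)),(50,-62,62,-125,85,(0,0,255)),(52,-65,65,87,175,(0,255,255))):
    cv2.polylines(o,[np.int32(1.5*proj("wrist",T([(x0,y0,z),(x1,y0,z),(x1,y1,z),(x0,y1,z)]),c))],True,col,1)
cv2.imwrite("pics/w2o.png",o)
np.savez("w2.npz",K=c[0],r=c[1],t=c[2])
```

```text
[ 556.58042738 -108.85918376  248.79457307] [144.10780076  89.75837207 150.04593387]
cap_a [292. 155. 327. 171.] 0.77
cap_a [342. 170. 380. 182.] 0.62
station [161.  90. 508. 234.] 0.97
```

View pics/w2o.png

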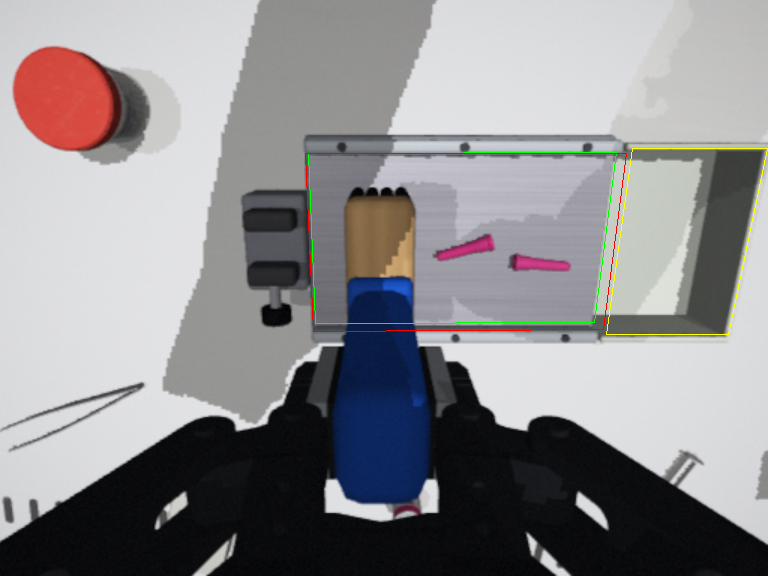

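The wrist view shows the station overlay fitting well. The brush is centred over the bed at about column 380, behind both sheaths at (465,248) and (540,263). All of the sheaths lie within the brush width. I'll lower the brush.

Run:
```python
from h import *
goal(557,-109,151,6)
goal(557-17.5,-109+166,151,6)
```

```text
turn opt [ 0.08 -0.08 -0.06]
turn opt [-1.7992e+02  1.0000e-01 -1.2000e-01]
row [ 0.08 -0.08 -0.06] [ 0.0991 -0.0012 -0.0002] j [-17.5   9.9  -8.1  72.1   0.  -23.6]
turn opt [ 0.08 -0.08 -0.06]
turn opt [-1.7992e+02  1.0000e-01 -1.2000e-01]
row [ 0.08 -0.08 -0.06] [ 0.0993  0.1658 -0.    ] j [-17.5   9.9  -8.1  72.1   0.  -23.6]
```

Request:
move_arm:
  series:
    - [[0,0,0,0.03,0,0,0.01],[0,0,0,0.06,0,0,0.01],[0,0,0,0.08,0,0,0.01],[0,0,0,0.09,0,0,0.01],[0,0,0,0.096,0,0,0.01],[0,0,0,0.098,0,0,0.01],[0,0,0,0.098,0,0,0.01],[0,0,0,0.098,0,0,0.01]]

```text
clock: 6.57
ee_pos: [559.0, -109.6, 154.3]
orientation: [-23.5, 89.8, -17.5]
contact_force: [0.6, 0.2, -0.4]
grip_width: 0.276
```

Run:
```python
from h import *
s=env.get_state(); print(s["ee_pos"],s["contact_force"])
im=save("scene","s2.png"); b=save("side","t2.png")
a=cv2.resize(im[140:240,190:310][:,:,::-1],(480,400),interpolation=cv2.INTER_CUBIC)
b=cv2.resize(b[145:245,170:250][:,:,::-1],(320,400),interpolation=cv2.INTER_CUBIC)
cv2.imwrite("pics/s2c.png",np.hstack([a,b]))
```

```text
[ 559.00812616 -109.63741862  154.29463048] [ 0.55483159  0.2084342  -0.42250264]
```

View pics/s2c.png

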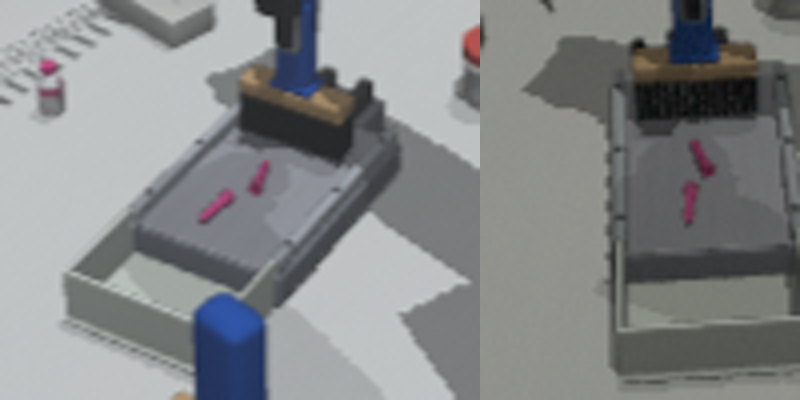

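Both views show the bristles down between the rails, just above the bed and behind both sheaths. I'll lower a few millimetres and sweep slowly.

Request:
move_arm:
  series:
    - [[0,0,0,0.003,0,-0.001,0.01],[0,0,0,0.004,0.008,-0.002,0.01],[0,0,0,0.004,0.016,-0.002,0.01],[0,0,0,0.004,0.024,-0.002,0.01],[0,0,0,0.004,0.032,-0.002,0.01],[0,0,0,0.004,0.04,-0.002,0.01],[0,0,0,0.004,0.048,-0.002,0.01],[0,0,0,0.004,0.056,-0.002,0.01],[0,0,0,0.004,0.064,-0.002,0.01],[0,0,0,0.004,0.072,-0.002,0.01],[0,0,0,0.004,0.08,-0.002,0.01],[0,0,0,0.004,0.088,-0.002,0.01]]

```text
clock: 7.67
ee_pos: [546.6, -21.4, 148.8]
orientation: [-37.6, 90.0, -31.7]
contact_force: [0.0, -0.1, -1.8]
grip_width: 0.276
```

Run:
```python
from h import *
s=env.get_state(); print(s["ee_pos"],s["contact_force"],s["grip_width"])
w=save("wrist","w3.png"); b=save("side","t3.png")
a=cv2.resize(w[60:300][:,:,::-1],(480,225))
b=cv2.resize(b[145:245,170:250][:,:,::-1],(320,400),interpolation=cv2.INTER_CUBIC)
cv2.imwrite("pics/s3c.png",np.hstack([np.vstack([a,np.zeros((175,480,3),np.uint8)]),b]))
goal(539.5,60,150,6)
```

```text
[546.6175792  -21.36824328 148.83396156] [ 0.03021484 -0.13045663 -1.79016412] 0.2761311503519097
turn opt [ 0.06 -0.02 -0.03]
turn opt [-1.7994e+02  5.0000e-02 -3.0000e-02]
row [ 0.06 -0.02 -0.03] [-0.0012  0.0812  0.0017] j [ -9.   11.9 -18.5  59.7   0.  -15. ]
```

View pics/s3c.png

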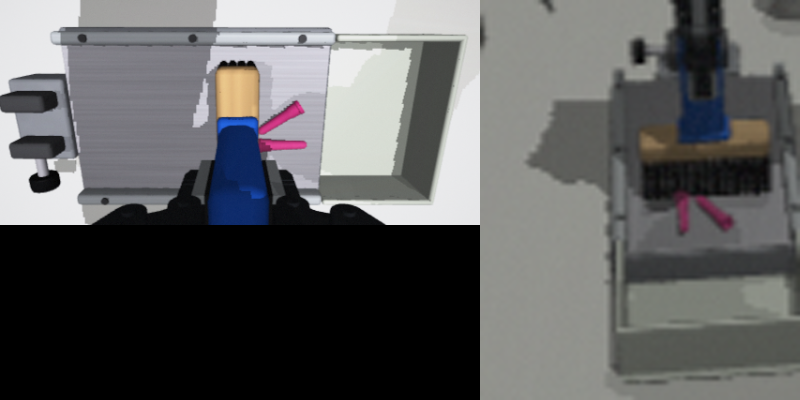

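Both sheaths are now pushed ahead of the bristles. I'll continue the sweep over the edge.

Request:
move_arm:
  series:
    - [[0,0,0,0,0.008,0,0.01],[0,0,0,0,0.016,0,0.01],[0,0,0,0,0.024,0,0.01],[0,0,0,0,0.032,0,0.01],[0,0,0,0,0.04,0,0.01],[0,0,0,0,0.048,0,0.01],[0,0,0,0,0.056,0,0.01],[0,0,0,0,0.064,0,0.01],[0,0,0,0,0.072,0,0.01],[0,0,0,0,0.08,0,0.01],[0,0,0,0,0.088,0,0.01],[0,0,0,0,0.088,0,0.01]]

```text
clock: 8.77
ee_pos: [544.5, 65.2, 155.7]
orientation: [-17.3, 89.1, -11.3]
contact_force: [0.3, -2.7, 18.9]
grip_width: 0.274
```

Request:
move_arm:
  series:
    - [[0,0,0,0,0,0,0.01],[0,0,0,0,0,0,0.01],[0,0,0,0,0,0,0.01]]

```text
clock: 9.02
ee_pos: [544.6, 64.9, 155.7]
orientation: [-14.2, 89.1, -8.3]
contact_force: [1.1, -2.2, 19.5]
grip_width: 0.276
```

Run:
```python
from h import *
s=env.get_state(); print(s["ee_pos"],s["contact_force"],s["grip_width"])
w=save("wrist","w4.png"); b=save("side","t4.png")
for d in eyes.recognise("cap_a","side"): print(np.round(d["box"]),round(d["confidence"],2))
a=cv2.resize(w[60:300][:,:,::-1],(480,225))
b=cv2.resize(b[145:245,170:250][:,:,::-1],(320,400),interpolation=cv2.INTER_CUBIC)
cv2.imwrite("pics/s4c.png",np.hstack([np.vstack([a,np.zeros((175,480,3),np.uint8)]),b]))
```

```text
[544.62027064  64.88993722 155.69688225] [ 1.1274063  -2.16816565 19.54563458] 0.2755965892370428
[227. 209. 239. 219.] 0.49
```

View pics/s4c.png

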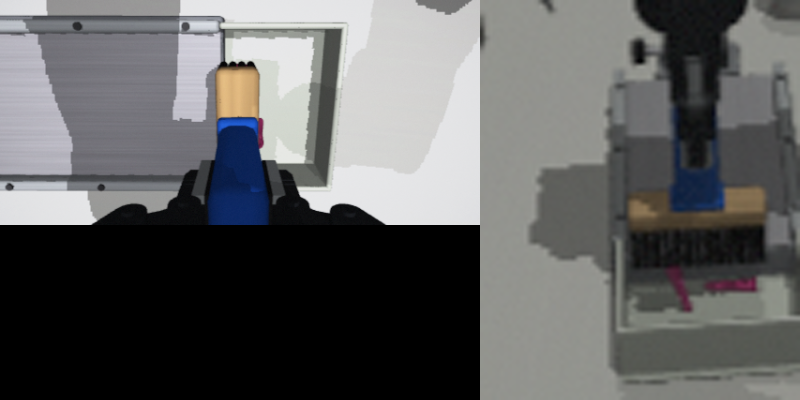

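An upward force of about 19 N says the brush is riding on a sheath that is leaning in the tray. I'll lift straight up and look.

Request:
move_arm:
  series:
    - [[0,0,0,-0.015,0,0,0.01],[0,0,0,-0.03,0,0,0.01],[0,0,0,-0.045,-0.02,0,0.01],[0,0,0,-0.045,-0.04,0,0.01],[0,0,0,-0.045,-0.05,0,0.01],[0,0,0,-0.045,-0.05,0,0.01]]

```text
clock: 9.67
ee_pos: [542.9, 14.5, 193.8]
orientation: [-40.9, 90.0, -35.0]
contact_force: [-0.4, -0.9, -1.7]
grip_width: 0.274
```

Run:
```python
from h import *
s=env.get_state(); print(s["ee_pos"],s["contact_force"],s["grip_width"])
w=save("wrist","w5.png"); 
for d in eyes.recognise("cap_a","wrist"): print("w",np.round(d["box"]),round(d["confidence"],2))
b=save("side","t5.png"); sc=save("scene","s5.png")
for d in eyes.recognise("cap_a","side"): print("s",np.round(d["box"]),round(d["confidence"],2))
a=cv2.resize(w[60:300][:,:,::-1],(480,225))
e=cv2.resize(sc[180:224,195:270][:,:,::-1],(480,282),interpolation=cv2.INTER_CUBIC)
b=cv2.resize(b[180:248,190:250][:,:,::-1],(320,363),interpolation=cv2.INTER_CUBIC)
cv2.imwrite("pics/s5c.png",np.hstack([np.vstack([a,e]),np.vstack([b,np.zeros((144,320,3),np.uint8)])]))
```

```text
[542.93038176  14.49670178 193.79083815] [-0.43068483 -0.91419881 -1.73585143] 0.27372564763786433
w [321. 184. 339. 205.] 0.75
w [303. 135. 312. 174.] 0.65
s [199. 153. 255. 241.] 0.61
s [229. 212. 236. 218.] 0.47
```

View pics/s5c.png

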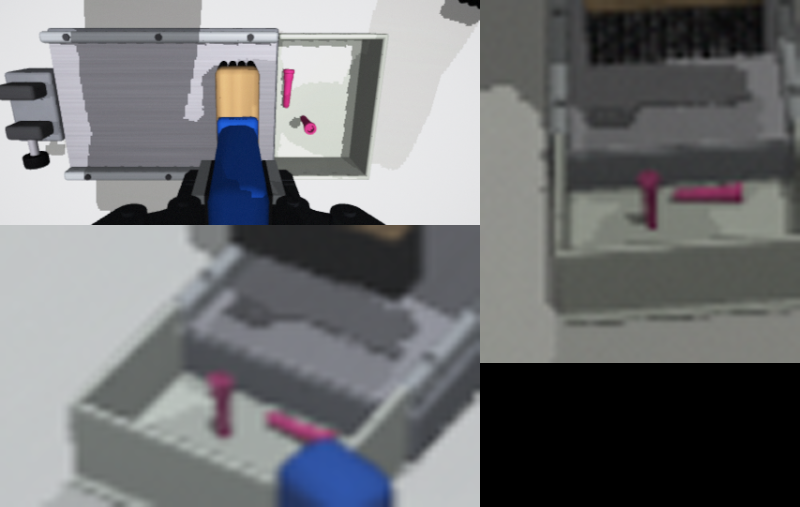

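One sheath lies flat on the tray floor. The other stands on end in the tray, clear of the bed. I'll check their coordinates.

Run:
```python
from h import *
t=np.radians(6)
def st(P): d=P[:2]-[547.9,-32.2]; return np.round([np.cos(t)*d[0]+np.sin(t)*d[1],-np.sin(t)*d[0]+np.cos(t)*d[1],P[2]],1)
print("standing base side",st(onz("side",(190+170/5.33,180+226/5.33),8)),"top side",st(onz("side",(190+168/5.33,180+178/5.33),45)))
print("scene base",st(onz("scene",(195+224/6.4,180+(432-225)/6.4),8)),"top",st(onz("scene",(195+220/6.4,180+(380-225)/6.4),45)))
print("wrist top",st(onz("wrist",(328.5,60+128*240/225.),45)),"wrist lying",st(onz("wrist",(307.5,154.5),11)))
print("side lying",st(onz("side",(190+228/5.33,180+193/5.33),11)))
goal(495,331,260,8)
```

```text
standing base side [ 19.1 121.2   8. ] top side [ 18.5 120.3  45. ]
scene base [ 17.7 116.2   8. ] top [ 16.6 119.   45. ]
wrist top [ 17.4 116.8  45. ] wrist lying [-14.6 101.9  11. ]
side lying [-14.7 101.   11. ]
turn opt [-1.99 -0.09 -0.05]
turn opt [ 1.7801e+02 -8.0000e-02  1.4000e-01]
row [-1.99 -0.09 -0.05] [-0.0667  0.3178 -0.0139] j [ -5.1   9.4 -15.8  65.    0.  -11.1]
```

Both sheaths meet the tray conditions: the lying one is at about (-15,102) and the standing one at (18,118), with its origin at about z 25. I'll carry the brush back to its old free spot.

Request:
move_arm:
  series:
    - [[0,0,0,-0.03,0,0,0.01],[0,0,0,-0.067,0.005,0,0.01],[0,0,0,-0.067,0.04,-0.004,0.01],[-1,0,0,-0.067,0.08,-0.008,0.01],[-2,0,0,-0.067,0.12,-0.014,0.01],[-2,0,0,-0.067,0.16,-0.014,0.01],[-2,0,0,-0.067,0.2,-0.014,0.01],[-2,0,0,-0.067,0.24,-0.014,0.01],[-2,0,0,-0.067,0.275,-0.014,0.01],[-2,0,0,-0.067,0.3,-0.014,0.01],[-2,0,0,-0.067,0.318,-0.014,0.01],[-2,0,0,-0.067,0.318,-0.014,0.01]]

```text
clock: 10.92
ee_pos: [494.4, 334.4, 260.1]
orientation: [115.2, 89.9, 123.5]
contact_force: [-0.1, 0.4, -0.3]
grip_width: 0.274
```

Request:
move_arm:
  series:
    - [[0,0,0,0.03,0,0,0.01],[0,0,0,0.07,0,0,0.01],[0,0,0,0.1,0,0,0.01],[0,0,0,0.12,0,0,0.01],[0,0,0,0.13,0,0,0.01],[0,0,0,0.13,0,0,0.01],[0,0,0,0.13,0,0,0.01]]

```text
clock: 11.5
ee_pos: [495.7, 330.3, 131.0]
orientation: [-148.9, 90.0, -141.0]
contact_force: [0.6, 1.0, -0.0]
grip_width: 0.276
```

Run:
```python
from h import *
s=env.get_state(); print(s["ee_pos"],s["contact_force"],s["moment"])
w=save("side","t6.png"); sc=save("scene","s6.png")
b=cv2.resize(w[200:310,200:280][:,:,::-1],(400,550),interpolation=cv2.INTER_CUBIC)
e=cv2.resize(sc[180:290,150:230][:,:,::-1],(400,550),interpolation=cv2.INTER_CUBIC)
cv2.imwrite("pics/s6c.png",np.hstack([b,e])); goal(495,331,112,8)
```

```text
[495.73883288 330.26063212 131.01193841] [ 0.60729907  0.95937535 -0.0497994 ] [ 0.00800028 -0.00072508  0.01573018]
turn opt [-0.03  0.2  -0.07]
turn opt [ 1.7997e+02 -1.1000e-01 -3.1000e-01]
row [-0.03  0.2  -0.07] [ 0.0209  0.0002 -0.0023] j [ 27.5  17.4 -13.3  59.1  -0.   19.5]
```

View pics/s6c.png

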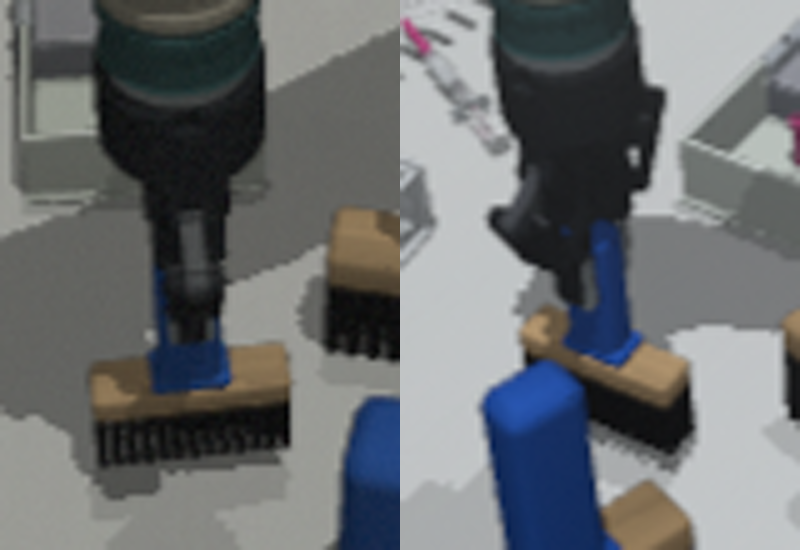

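The brush hangs upright just above the worktop. I'll lower it gently until it touches.

Request:
move_arm:
  series:
    - [[0,0,0,0.006,0,0,0.01],[0,0,0,0.012,0,0,0.01],[0,0,0,0.015,0,0,0.01],[0,0,0,0.017,0,0,0.01],[0,0,0,0.018,0,0,0.01],[0,0,0,0.018,0,0,0.01]]

```text
clock: 12.1
ee_pos: [495.5, 330.3, 112.4]
orientation: [-163.2, 90.0, -155.2]
contact_force: [-0.1, -0.3, -1.3]
grip_width: 0.274
```

Request:
move_arm:
  series:
    - [[0,0,0,0.001,0,0,0.01],[0,0,0,0.002,0,0,0.01],[0,0,0,0.002,0,0,0.01]]

```text
clock: 12.35
ee_pos: [496.0, 330.5, 111.6]
orientation: [12.5, 90.0, 20.5]
contact_force: [-0.9, -0.7, 3.4]
grip_width: 0.277
```

Contact shows as +3.4 N. I'll release slowly, then retreat straight up.

Request:
move_arm:
  series:
    - [[0,0,0,0,0,0,0.026],[0,0,0,0,0,0,0.03],[0,0,0,0,0,0,0.04],[0,0,0,0,0,0,0.06],[0,0,0,0,0,0,0.08],[0,0,0,0,0,0,0.08],[0,0,0,0,0,0,0.08],[0,0,0,0,0,0,0.08]]

```text
clock: 13.02
ee_pos: [495.7, 330.4, 110.8]
orientation: [-167.1, 90.0, -159.1]
contact_force: [-0.4, -0.3, -0.7]
grip_width: 0.936
```

Request:
move_arm:
  series:
    - [[0,0,0,-0.01,0,0,0.08],[0,0,0,-0.03,0,0,0.08],[0,0,0,-0.06,0,0,0.08],[0,0,0,-0.1,0,0,0.08],[0,0,0,-0.14,0,0,0.08],[0,0,0,-0.18,0,0,0.08],[0,0,0,-0.18,0,0,0.08],[0,0,0,-0.18,0,0,0.08],[0,0,0,-0.18,0,0,0.08]]

```text
clock: 13.77
ee_pos: [495.7, 330.4, 291.4]
orientation: [21.0, 89.9, 29.0]
contact_force: [0.2, 0.3, 0.5]
grip_width: 0.938
```

Run:
```python
from h import *
s=env.get_state(); print(s["ee_pos"],s["contact_force"],s["grip_width"])
w=save("side","t7.png"); sc=save("scene","s7.png")
b=cv2.resize(w[150:310,190:290][:,:,::-1],(375,600),interpolation=cv2.INTER_CUBIC)
e=cv2.resize(sc[150:290,150:270][:,:,::-1],(425,496),interpolation=cv2.INTER_CUBIC)
cv2.imwrite("pics/s7c.png",np.hstack([b,np.vstack([e,np.zeros((104,425,3),np.uint8)])]))
```

```text
[495.70519553 330.39860912 291.41887771] [0.2335206  0.25731389 0.52000393] 0.938407401181219
```

View pics/s7c.png

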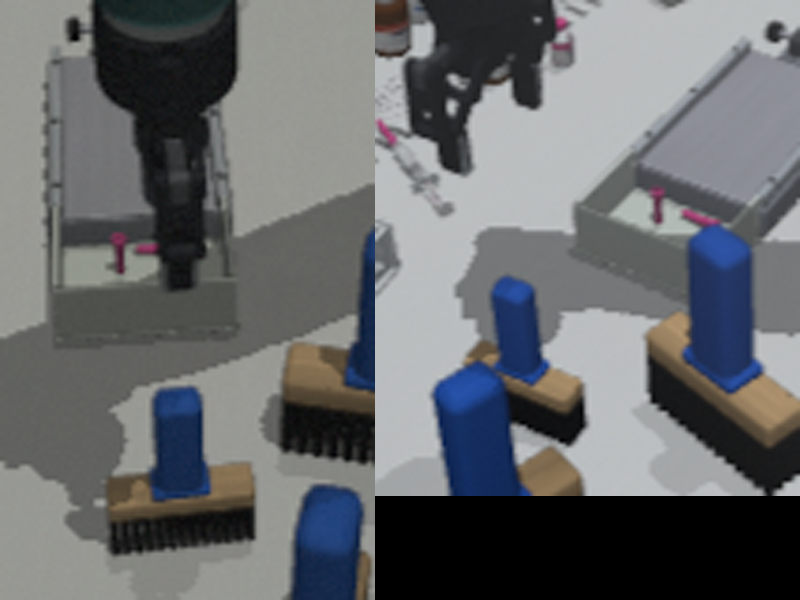

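The brush stands upright and released at side crop (180,470). Both sheaths are in the tray, at scene crop (657,205) and (700,217), and the gripper is clear. I'll hand in.

```bash
python3 -c "
from h import *
print(hand_in())"
```

```text
the job is handed in; nothing more can be done
None
```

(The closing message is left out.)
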